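Dial 724 ohms into the decade box and switch it in

ROBOT

A 6-joint arm with a two-finger parallel gripper is mounted at the origin on the work surface. World frame = base frame: x ahead of the robot, y to its left, z up, the work surface at z = 0. Lengths are in mm, angles in rad, forces in N, time in s.
With the tool pointing down it reaches from about 400 to 925 mm from the base axis. Payload 12.5 kg.
Tool frame: the origin (TCP) lies midway between the tips of the shut fingers; the grasp point (between the pads) lies 19 mm behind it (env.grip_depth is the distance from the TCP to the grasp point, in mm); z points along the fingers, y is the line along which they close (so a half turn about z gives the same grasp; the last joint's range is limited). The gripper opens to 95 mm and grips with 3 to 60 N. Pads are 20 mm wide; open, the fingers measure 119 mm over their backs; the gripper's body (75 mm by 180 mm) begins 59 mm behind the grasp point.
Start: joints at [-1.365, 0.491, 1.559, -0, 1.092, -0.106], TCP at [191.756, -594.875, 214.661] pointing down, gripper open.
Joint ranges: [-3.1, 3.1], [-0.84, 2.19], [0.05, 2.79], [-1.13, 4.28], [0.06, 2.93], [-2.69, 2.69]. Speed limits (rad/s): [2.22, 2.22, 2.79, 3.14, 3.14, 3.14].

INTERFACE

Orientations are given as [roll, pitch, yaw] about the fixed x, y, z axes, in that order (R = Rz(yaw) Ry(pitch) Rx(roll)).
In Python, from cell import monitor, viewer, order, env gives the robot as it stands.
- The arm moves only by the tool move_arm, never from a script. Its argument "moves" is one flat list of numbers, 4 for each row, row after row: the shift along the tool's x, y, z normalised to -1 to 1, where 1 is 0.15 m, then the turn about the tool's z normalised to -1 to 1, where 1 is pi/2 rad. A call has 1 to 10 rows; each row shifts and turns the commanded pose from where the row before left it, along the tool's axes as they then stand; what a row does not reach is not made up. A row lasts 1/8 s, in which the tool goes at most 62.5 mm and 10.7 degrees, less where a joint would pass 70% of its speed; a pose out of reach is approached as far as the arm can. A call with a number of a shift or a turn outside -1 to 1 is refused whole. A call with a gripper value outside its range is refused whole. "claw" is the finger opening in mm, from 0 to 95.1, set as the call begins (left out, the last holds). The fingers move at their own pace and stop on an object; the grip force is fixed at half the most. Time passes only in rows, so rows that do not move let the fingers close. It gives the time, the measured TCP pose, the force, the opening and the grip force at its end, in the units of the state.
- monitor.state(): the state, without advancing time (a new reading comes with each control period).
- viewer.read_camera(name): name is "side" or "top" or "wrist"; returns the picture (480x640x3 uint8, red, green, blue); there is no depth.
- viewer.camera_info(name): a dict with "K" (3x3 intrinsics, pixels), "camera_from_world" (4x4, takes a point from world to camera coordinates). Camera axes: x right, y down, z forward; pixel columns grow to the right and rows downward; lengths in mm; the calibration is good to about 2 mm. A picture is of the moment at which its call begins: read the wrist's pose just before it. camera_info takes no time and is no camera call; for the wrist camera it gives the pose at the moment of the call.
- order.job_done(): hands the job in; it is judged then, once.
The state is a dict: "t": time; "joints": joint angles; "qvel": joint speeds; "tau": joint torques, N m; "eef_pos": TCP position; "tcp_rot": TCP orientation; "ft_force": force on the tool from outside, world axes, zero at the start; "moment": the same for the moment, N m; "opening": opening from 0.0 (shut) to 1.0 (fully open); "grip_force": force on a finger pad.
Only numpy, scipy, OpenCV 4.12 (cv2) and the standard library are available. Lean on these libraries where they do the work, as an engineer would, in place of code of your own. Each camera call takes 0.05 s, during which the arm holds its last target. There are 200 camera calls.

TASK

Set the decade resistance box to 724 ohms: left dial (hundreds) on 7, middle dial (tens) on 2, right dial (units) on 4, left and right as seen from the robot, with each pointer on its mark; the marks run clockwise from 0 to 9, beginning after the gap that faces the robot. Only when all three are set, push the lever at the right end of the box fully over, away from the robot, to connect the resistance. Leave the tools and other things lying about where they are.

Things in the scene. Friction and masses are not known exactly. Their poses are not given: they have to be found in the camera images.
- decade_box: the decade resistance box: heavy fixed grey case, 200 deep (x) x 430 wide (y) mm, level dark panel 85 mm above the bench. Origin: centre of its underside; x to its rear (away from the robot), y to its left as the robot sees it. On it, left to right: three black pointer knobs on white scales, output lever; a row of brass terminals, 25 mm high, 66 mm behind the middle.
- dial_left (a joint): left dial (hundreds), rad, growing clockwise seen from above: 0 with the pointer on mark 0, +0.5236 (30 degrees) per mark (3.665 on mark 7), stops just beyond 0 and 9. In the box's frame the pointer's direction, counter-clockwise from the box's x, is 2.356 - value. Smooth friction, no clicks: 0.1 N m (2.5 N sideways on the nose); stays where it is left.
- dial_left_axis (a point): the left dial's axis at panel height, fixed to the box (145 mm along its y, -20 mm along its x), axes as the box. Scale: white disc, 113 mm across, ten black marks 0 to 9 clockwise, 30 degrees apart, 0 and 5 thicker; 0 is front left (towards the robot, to its left), 9 front right; the 90-degree gap without marks faces the robot. Dial axes are 115 mm apart.
- dial_left_nose (a point): point in the nose of the left black pointer knob, 40 mm from the axis, 15 mm above the panel; x outward along the pointer. Hub 36 mm across, 28 mm high, on a skirt 48 mm across, 6 mm high; one nose, 12 mm wide (31 mm at the hub, tapering), 3 to 26 mm above the panel, ending 50 mm from the axis, a white line along its top. It can be pushed round from the side or pinched.
- dial_mid (a joint): middle dial (tens), rad, growing clockwise seen from above: 0 with the pointer on mark 0, +0.5236 (30 degrees) per mark (1.047 on mark 2), stops just beyond 0 and 9. In the box's frame the pointer's direction, counter-clockwise from the box's x, is 2.356 - value. Smooth friction, no clicks: 0.1 N m (2.5 N sideways on the nose); stays where it is left.
- dial_mid_axis (a point): the middle dial's axis at panel height, fixed to the box (30 mm along its y, -20 mm along its x), axes as the box. Scale: white disc, 113 mm across, ten black marks 0 to 9 clockwise, 30 degrees apart, 0 and 5 thicker; 0 is front left (towards the robot, to its left), 9 front right; the 90-degree gap without marks faces the robot. Dial axes are 115 mm apart.
- dial_mid_nose (a point): point in the nose of the middle black pointer knob, 40 mm from the axis, 15 mm above the panel; x outward along the pointer. Hub 36 mm across, 28 mm high, on a skirt 48 mm across, 6 mm high; one nose, 12 mm wide (31 mm at the hub, tapering), 3 to 26 mm above the panel, ending 50 mm from the axis, a white line along its top. It can be pushed round from the side or pinched.
- dial_right (a joint): right dial (units), rad, growing clockwise seen from above: 0 with the pointer on mark 0, +0.5236 (30 degrees) per mark (2.094 on mark 4), stops just beyond 0 and 9. In the box's frame the pointer's direction, counter-clockwise from the box's x, is 2.356 - value. Smooth friction, no clicks: 0.1 N m (2.5 N sideways on the nose); stays where it is left.
- dial_right_axis (a point): the right dial's axis at panel height, fixed to the box (-85 mm along its y, -20 mm along its x), axes as the box. Scale: white disc, 113 mm across, ten black marks 0 to 9 clockwise, 30 degrees apart, 0 and 5 thicker; 0 is front left (towards the robot, to its left), 9 front right; the 90-degree gap without marks faces the robot. Dial axes are 115 mm apart.
- dial_right_nose (a point): point in the nose of the right black pointer knob, 40 mm from the axis, 15 mm above the panel; x outward along the pointer. Hub 36 mm across, 28 mm high, on a skirt 48 mm across, 6 mm high; one nose, 12 mm wide (31 mm at the hub, tapering), 3 to 26 mm above the panel, ending 50 mm from the axis, a white line along its top. It can be pushed round from the side or pinched.
- output_lever (a joint): angle of the output lever in rad: 0 leaning to the robot (off), 0.9 leaning away from the robot (on, its far stop). Stiff friction (about 2 N at the ball), no spring: it stays where it is left.
- lever_ball (a point): centre of the black ball, 22 mm across, on the output lever: a steel rod 10 mm thick, ball centre 58 mm from the lever's hinge, which lies 4 mm below the panel, parallel to the box's y. The ball centre is 48 mm above the panel at either end of the swing, 54 mm in the middle.
- lever_foot (a point): the foot of the output lever at panel level, at the right end of the box (93 mm to the right of the right dial's axis), fixed to the box, with the box's axes; a flat steel plate 78 x 38 mm surrounds it.
- pliers: yellow-handled pliers, 160 mm long, lying in front of the decade box (robot side); a bystander, loose, not to be disturbed. Origin: under its middle, on what it lies on.
- cutters: white-handled side cutters, 160 mm long, lying flat to the right of the decade box (robot's right), handles towards the robot; a bystander, loose, not to be disturbed. Origin: under its middle, on what it lies on.
- screwdriver: screwdriver with a thick green handle, 180 mm long, lying in front of the decade box (robot side); a bystander, loose, not to be disturbed. Origin: under its middle, on what it lies on.
- solder_spool: aluminium-coloured solder spool with white rims, 60 mm across, 50 mm tall, standing just left of the decade box; a bystander, loose, not to be disturbed. Origin: under its middle, on what it lies on.
- wash_bottle: white plastic bottle with a blue cap, 58 mm across, 150 mm tall, standing beyond the right end of the decade box; a bystander, loose, not to be disturbed. Origin: under its middle, on what it lies on.
- knife: flat metal craft knife, 140 mm long, lying behind the decade box (far side); a bystander, loose, not to be disturbed. Origin: under its middle, on what it lies on.
- trim_tool: thin grey trimming tool, 115 mm long, 8 mm thick, lying on top of the decade box along the rear edge of its panel, behind the terminals; a bystander, loose, not to be disturbed. Origin: under its middle, on what it lies on.
- sponge_tray: black tray with a yellow sponge, 85 x 130 mm, 32 mm tall, standing to the left of the decade box; a bystander, loose, not to be disturbed. Origin: under its middle, on what it lies on.

How it is judged:
By the outcome, as a careful person would: the job done as asked, in the order asked, and still so for the second after the job is handed in, with the robot touching nothing.
It also fails if it takes over 67 s, if anything falls off the work surface, if the arm or the gripper's body presses on something with over 40 N, if the wrist force passes 120 N, or if a joint passes its speed limit or range.

## Working session

There is one attempt and no reset: what is moved stays moved. The work goes in short steps, Python scripts to look and compute and a tool call to move; the robot and the scene stay as the last step left them, time stands still between calls to the robot, and variables do not carry over. Pictures are saved under pics/ and viewed, at most 10 in all, crops included, and the job is handed in when it is done.

Besides the shell and the picture viewer there is one more tool, called after "Emit:" as name(argument=value, ...), one argument or row to a line, values as JSON. move_arm: Moves the arm, as the interface text tells. Scaled input: -1 to 1 covers 0.15 m each way for a shift and pi/2 rad each way for a turn. Its arguments: {"type":"object","properties":{"moves":{"type":"array"},"claw":{"type":"number"}},"required":["moves"]}

```bash
mkdir -p pics
python3 - <<'E'
from cell import monitor, viewer, order, env
import cv2
for n in ("top","side"):
    im=viewer.read_camera(n); cv2.imwrite(f"pics/{n}0.png",im[:,:,::-1])
    i=viewer.camera_info(n); print(n,i["K"],i["camera_from_world"])
print(monitor.state())
E
```

```text
top [[582.06325084   0.         319.00002119]
 [  0.         582.06325084 243.44450843]
 [  0.           0.           1.        ]] [[-1.59745622e-02 -9.99871715e-01 -1.16949467e-03  5.92561363e+01]
 [-9.93854341e-01  1.60065389e-02 -1.09532365e-01  5.68092495e+02]
 [ 1.09537033e-01 -5.87424224e-04 -9.93982542e-01  1.30440855e+03]
 [ 0.00000000e+00  0.00000000e+00  0.00000000e+00  1.00000000e+00]]
side [[553.03820305   0.         316.28574829]
 [  0.         553.03820305 233.71434616]
 [  0.           0.           1.        ]] [[-7.91568234e-01 -6.10957090e-01 -1.22949491e-02  4.86172095e+02]
 [-3.19323558e-01  4.30708937e-01 -8.44110346e-01  2.31132028e+02]
 [ 5.21010745e-01 -6.64244869e-01 -5.36028504e-01  1.08746364e+03]
 [ 0.00000000e+00  0.00000000e+00  0.00000000e+00  1.00000000e+00]]
{'t': 0.1, 'joints': array([-1.36461221e+00,  4.91516253e-01,  1.55936946e+00, -6.51261502e-06,
        1.09167520e+00, -1.05585113e-01]), 'qvel': array([ 0.00101111, -0.00166772, -0.00130375,  0.00037954, -0.00160228,
        0.00078771]), 'tau': array([ 2.27075405e-03, -6.13623118e+01, -2.58605200e+01,  6.93279016e-02,
        4.70363174e-02, -4.46450122e-05]), 'eef_pos': array([ 191.70252532, -594.66551469,  214.11619205]), 'tcp_rot': array([-3.14062918e+00, -9.62991804e-05,  3.11772187e-01]), 'ft_force': array([-0.63462318, -0.2662205 , -0.48998744]), 'moment': array([ 0.03149296,  0.00450636, -0.05864544]), 'grip_force': 0.0, 'opening': 1.0000265346173054}
```

View pics/top0.png

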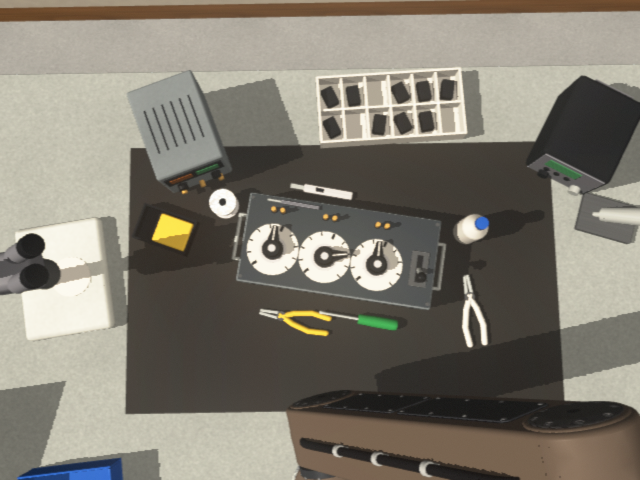

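View pics/side0.png

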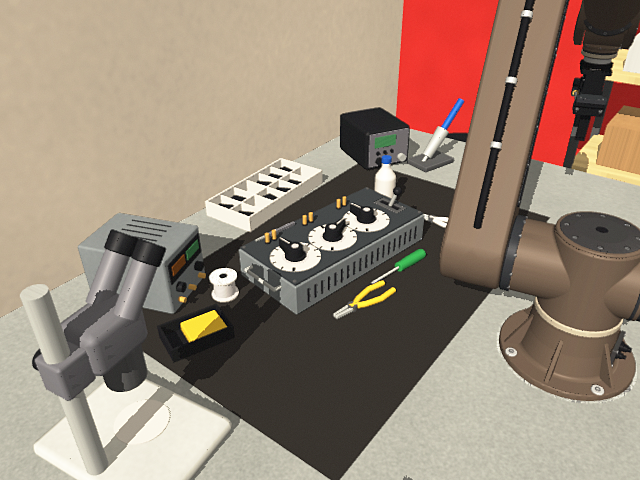

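The top view shows the box turned slightly clockwise, with the dials at about (272,249), (325,257) and (377,264) and the lever at (421,270). The left and right pointers are near mark 4 to 5, and the middle one points right.

```bash
cat > h.py <<'E'
from cell import monitor, viewer, order, env
import cv2, numpy as np
def ray(n,uv,z,i=None):
    i=i or viewer.camera_info(n); T=i["camera_from_world"]; R=T[:3,:3]; c=-R.T@T[:3,3]
    d=R.T@np.linalg.solve(i["K"],[uv[0],uv[1],1]); return (c+d*(z-c[2])/d[2])[:2]
def proj(n,P,i=None):
    i=i or viewer.camera_info(n); T=i["camera_from_world"]; P=np.atleast_2d(P)
    q=(P@T[:3,:3].T+T[:3,3])@i["K"].T; return q[:,:2]/q[:,2:]
def ortho(im,n,o,th,z,x0,x1,y0,y1,s,i=None):
    # box-frame rectified picture: rows = -x, cols = -y, s px per mm
    X,Y=np.meshgrid(np.arange(x1,x0,-1/s),np.arange(y1,y0,-1/s),indexing="ij")
    c,sn=np.cos(th),np.sin(th)
    P=np.stack([o[0]+c*X-sn*Y,o[1]+sn*X+c*Y,0*X+z],-1).reshape(-1,3)
    p=proj(n,P,i).astype(np.float32).reshape(*X.shape,2)
    return cv2.remap(im,p[...,0],p[...,1],cv2.INTER_CUBIC)
E
python3 - <<'E'
from h import *
im=viewer.read_camera("top"); 
m=(im.min(2)>150).astype(np.uint8)
m[:, :235]=0; m[:,440:]=0; m[:205]=0; m[300:]=0
m=cv2.morphologyEx(m,cv2.MORPH_CLOSE,np.ones((3,3)))
C=[]
# separate: pixels near each guess
ys,xs=np.nonzero(m)
for g in [(272,249),(325,257),(377,264)]:
    k=np.hypot(xs-g[0],ys-g[1])
    # rim pixels: outermost white per angle
    a=np.round(np.degrees(np.arctan2(ys-g[1],xs-g[0]))/6)
    pts=[]
    for b in np.unique(a):
        s=(a==b)&(k<29)
        if s.any(): j=np.argmax(np.where(s,k,0)); pts.append((xs[j],ys[j]))
    W=np.array([ray("top",p,85) for p in pts])
    for _ in range(6):
        A=np.c_[2*W,np.ones(len(W))]; x=np.linalg.lstsq(A,(W**2).sum(1),rcond=None)[0]
        r=np.sqrt(x[2]+x[:2]@x[:2]); e=np.abs(np.hypot(*(W-x[:2]).T)-r); W=W[e<max(2.5,np.percentile(e,90))]
    C.append(x[:2]); print(x[:2],r,len(W))
C=np.array(C); d=C[0]-C[2]; th=np.arctan2(-d[0],d[1]); c,s=np.cos(th),np.sin(th)
R=np.array([[c,-s],[s,c]]); o=C.mean(0)-R@[-20,30]
print("origin",o,"th",th,np.degrees(th),np.linalg.norm(d)); np.save("box.npy",[*o,th])
f=ortho(im,"top",o,th,85,-100,100,-215,215,1.8); cv2.imwrite("pics/f.png",f[:,:,::-1])
E
```

```text
[552.72345559 153.35355399] 56.277311280831 51
[534.15543012  40.03889286] 56.658733130150154 50
[514.6922499  -73.67649946] 56.502862809195705 53
origin [548.62577607   7.01330174] th -0.16597511002156393 -9.509673308455106 230.19343556545857
```

View pics/f.png

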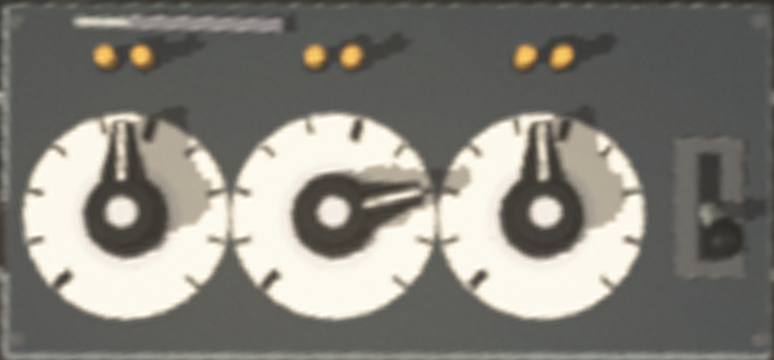

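The rectified view shows the box pose is good. The left and right pointers sit near 4.5, the middle one is at about 7.1, and the lever is leaning to the robot. Next I'll measure the angles and work out the approach.

```bash
cat >> h.py <<'E'
AX=dict(left=(-20,145),mid=(-20,30),right=(-20,-85))
def b2w(p):
    x,y,th=np.load("box.npy"); c,s=np.cos(th),np.sin(th); return np.array([x+c*p[0]-s*p[1],y+s*p[0]+c*p[1]])
def dials(im,n="top",i=None,save=None,names=("left","mid","right")):
    o=np.load("box.npy"); s=4; out={}
    for k in names:
        a=AX[k]
        w=ortho(im,n,o[:2],o[2],111,a[0]-60,a[0]+60,a[1]-60,a[1]+60,s,i)
        g=w.min(2).astype(float); 
        # black nose: darkness summed over radius, per direction
        X=np.radians(np.arange(-180,180,1.0))[:,None]; r=np.arange(24,46,1.)[None]
        u=240-s*r*np.sin(X); v=240-s*r*np.cos(X)
        q=cv2.remap(g.astype(np.float32),u.astype(np.float32),v.astype(np.float32),1)
        # shift-robust: nose = black (<70) filled by closing over its white line
        B=cv2.morphologyEx((g<75).astype(np.uint8),cv2.MORPH_CLOSE,np.ones((25,25)))
        b=cv2.remap(B.astype(np.float32),u.astype(np.float32),v.astype(np.float32),1).mean(1)
        p=np.argmax(np.convolve(np.r_[b[-10:],b,b[:10]],np.ones(21),"valid")); 
        ph=np.radians(p-180)
        # white line inside nose: bright pixels in strip +-5 mm around ph, PCA
        R,T=np.meshgrid(np.arange(20,47,.25),np.arange(-5,5.01,.25),indexing="ij")
        for _ in range(3):
            x=R*np.cos(ph)-T*np.sin(ph); y=R*np.sin(ph)+T*np.cos(ph)
            W=cv2.remap(g.astype(np.float32),(240-s*y).astype(np.float32),(240-s*x).astype(np.float32),1)
            wt=np.clip(W-90,0,None); c=(wt*T).sum(1)/(wt.sum(1)+1e-6); ok=wt.sum(1)>100
            f=np.polyfit(R[ok,0],c[ok],1) if ok.sum()>20 else (0,0); ph+=np.arctan(f[0])
        out[k]=round((135-np.degrees(ph))/30,3); print(k,"mark",out[k],"dir deg",round(np.degrees(ph),1),"coarse",p-180,"offset",round(f[1],1),ok.sum())
        if save: cv2.imwrite(f"{save}_{k}.png",w[:,:,::-1])
    return out
E
python3 - <<'E'
from h import *
im=viewer.read_camera("top"); i=viewer.camera_info("top"); dials(im,save="pics/d")
cv2.imwrite("pics/dd.png",np.hstack([cv2.resize(cv2.imread(f"pics/d_{k}.png"),(260,260)) for k in AX]))
d=np.degrees(np.load("box.npy")[2])
# ball, by dark blob at z=85+48
for k in AX: print(k,b2w(AX[k]))
print("foot",b2w((-20,-178)), proj("top",np.r_[b2w((-45.7,-178)),133]), proj("side",np.r_[b2w((-45.7,-178)),133]))
a=np.radians(-78); print("mid nose",b2w((-20+40*np.cos(a),30+40*np.sin(a))), "yaw(in)",-78+d+180)
print(viewer.camera_info("wrist"))
E
```

```text
left mark 4.997 dir deg -14.9 coarse -15 offset -3.2 86
mid mark 7.46 dir deg -88.8 coarse -90 offset -9.5 90
right mark 5.363 dir deg -25.9 coarse -14 offset 4.3 108
left [552.85666891 153.32495386]
mid [533.8570452  39.9053158]
right [514.8574215  -73.51432227]
foot [ 499.49250841 -165.23629045] [[420.03094063 281.34539574]] [[400.07086412 192.59179881]]
mid nose [ 5.35595074e+02 -5.69070710e-02] yaw(in) 92.4903266915449
{'K': array([[334.56944698,   0.        , 319.32187528],
       [  0.        , 334.56944698, 239.39111833],
       [  0.        ,   0.        ,   1.        ]]), 'camera_from_world': array([[ 3.06046163e-01, -9.52016490e-01,  5.90121464e-04,
        -6.25548158e+02],
       [-9.15531603e-01, -2.94147239e-01,  2.74370710e-01,
        -2.93871135e+01],
       [-2.61031857e-01, -8.45103778e-02, -9.61623817e-01,
         3.90541968e+02],
       [ 0.00000000e+00,  0.00000000e+00,  0.00000000e+00,
         1.00000000e+00]])}
```

View pics/dd.png

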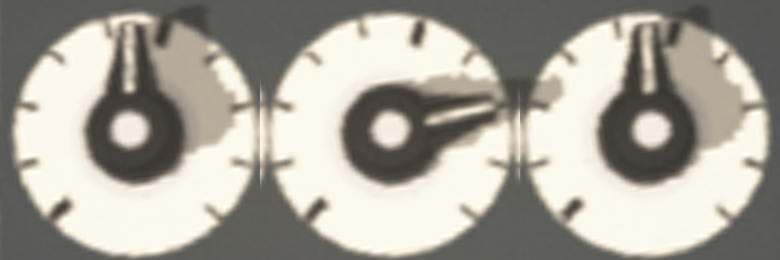

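The pointers are visibly at about 0°, -77° and 0° in the box frame, so the automatic fit was fooled by the marks. I'll refine the estimator and set up the first approach.

```bash
python3 - <<'E'
s=open("h.py").read()
i=s.index("def dials"); s=s[:i]+'''def dials(im,n="top",i=None,names=("left","mid","right")):
    o=np.load("box.npy"); s=4; out={}
    v,u=np.mgrid[0:480,0:480]; x=(240-v)/s; y=(240-u)/s; r=np.hypot(x,y)
    for k in names:
        a=AX[k]; w=ortho(im,n,o[:2],o[2],111,a[0]-60,a[0]+60,a[1]-60,a[1]+60,s,i)
        g=w.min(2); B=((g<80)&(r>26)&(r<42)).astype(np.uint8)
        N,L,S,C=cv2.connectedComponentsWithStats(cv2.morphologyEx(B,cv2.MORPH_CLOSE,np.ones((15,15))))
        j=1+np.argmax(S[1:,4]); m=L==j; ph=np.arctan2(y[m].mean(),x[m].mean())
        lm=None; p2=ph
        for _ in range(3):
            R=x*np.cos(p2)+y*np.sin(p2); T=-x*np.sin(p2)+y*np.cos(p2)
            wt=np.clip(g.astype(float)-110,0,None)*((np.abs(T)<3)&(R>24)&(R<40))
            if wt.sum()<1000: break
            f=np.polyfit(R[wt>0],T[wt>0],1,w=np.sqrt(wt[wt>0])); p2+=np.arctan(f[0])
        print(k,"mark by body",round((135-np.degrees(ph))/30,2),"by line",round((135-np.degrees(p2))/30,2),"area",S[j,4]/16); out[k]=(ph,p2)
    return out
def here():
    s=monitor.state(); print("t",round(s["t"],2),"pos",s["eef_pos"].round(1),"yaw",np.degrees(s["tcp_rot"][2]).round(1),"F",s["ft_force"].round(1),"open",round(s["opening"]*95.1,1),"grip",round(s["grip_force"],1)); return s
def plan(goal,yaw,dz):
    """shift in the tool's axes, in mm and units, from here to goal xyz and yaw (deg)"""
    s=here(); a=s["tcp_rot"][2]; d=np.array(goal)-s["eef_pos"]
    t=np.array([np.cos(a)*d[0]+np.sin(a)*d[1],np.sin(a)*d[0]-np.cos(a)*d[1],-d[2]])
    print("units total",(t/150).round(3),"turn",round(-((yaw-np.degrees(a)+180)%360-180)/90,3))
'''
open("h.py","w").write(s)
E
python3 - <<'E'
from h import *
dials(viewer.read_camera("top"))
n=b2w((-20+40*np.cos(np.radians(-77)),30+40*np.sin(np.radians(-77)))); print(n)
plan([*n,215],92,0)
E
```

```text
left mark by body 4.87 by line 5.17 area 89.0
mid mark by body 7.43 by line 7.52 area 101.5625
right mark by body 4.08 by line 4.04 area 68.1875
[ 5.36292246e+02 -2.04878484e-02]
t 0.25 pos [ 191.8 -594.8  214.4] yaw 17.9 F [-0.4 -0.3 -1.3] open 95.1 grip 0.0
units total [ 3.403 -3.069 -0.004] turn -0.824
```

Emit:
move_arm(
  moves=[0.17, -0.153, 0, 0, 0.17, -0.153, 0, 0, 0.17, -0.153, 0, 0, 0.17, -0.153, 0, 0, 0.17, -0.153, 0, 0, 0.17, -0.153, 0, 0, 0.17, -0.153, 0, 0, 0.17, -0.153, 0, 0, 0.17, -0.153, 0, 0, 0.17, -0.153, 0, 0],
  claw=45,
)

```text
t: 1.5
eef_pos: [364.5, -297.2, 214.7]
tcp_rot: [3.141, -0.0, 0.312]
ft_force: [0.1, -1.0, 0.1]
opening: 0.473
grip_force: 0.0
```

Emit:
move_arm(
  moves=[0.17, -0.153, 0, 0, 0.17, -0.153, 0, 0, 0.17, -0.153, 0, 0, 0.17, -0.153, 0, 0, 0.17, -0.153, 0, 0, 0.17, -0.153, 0, 0, 0.17, -0.153, 0, 0, 0.17, -0.153, 0, 0, 0.17, -0.153, 0, 0, 0.17, -0.153, 0, 0],
)

```text
t: 2.75
eef_pos: [536.8, -0.5, 214.6]
tcp_rot: [3.141, 0.0, 0.312]
ft_force: [0.1, 0.3, 0.3]
opening: 0.474
grip_force: 0.0
```

Emit:
move_arm(
  moves=[0, 0, 0, -0.1, 0, 0, 0, -0.1, 0, 0, 0, -0.1, 0, 0, 0, -0.1, 0, 0, 0, -0.1, 0, 0, 0, -0.1, 0, 0, 0, -0.1, 0, 0, 0, -0.1, 0, 0, 0, -0.024, 0, 0, 0, 0],
)

```text
t: 4.0
eef_pos: [536.3, -1.6, 214.6]
tcp_rot: [-3.142, 0.0, 1.606]
ft_force: [0.6, 0.4, 0.2]
opening: 0.471
grip_force: 0.0
```

```bash
sed -i 's/g<80/g<120/' h.py
python3 - <<'E'
from h import *
n=b2w((-20+40*np.cos(np.radians(-77)),30+40*np.sin(np.radians(-77))))
plan([*n,95],92,0)
i=viewer.camera_info("wrist"); im=viewer.read_camera("wrist"); cv2.imwrite("pics/w1.png",im[:,:,::-1])
o=np.load("box.npy"); 
dials(im,"wrist",i,names=("mid",)); print(proj("wrist",np.r_[b2w((-20,30)),85],i))
E
```

```text
t 4.0 pos [536.3  -1.6 214.6] yaw 92.0 F [0.6 0.4 0.2] open 44.8 grip 0.0
units total [0.01  0.    0.797] turn -0.0
mid mark by body 6.96 by line 7.04 area 288.8125
[[316.92555407 185.3278424 ]]
```

View pics/w1.png

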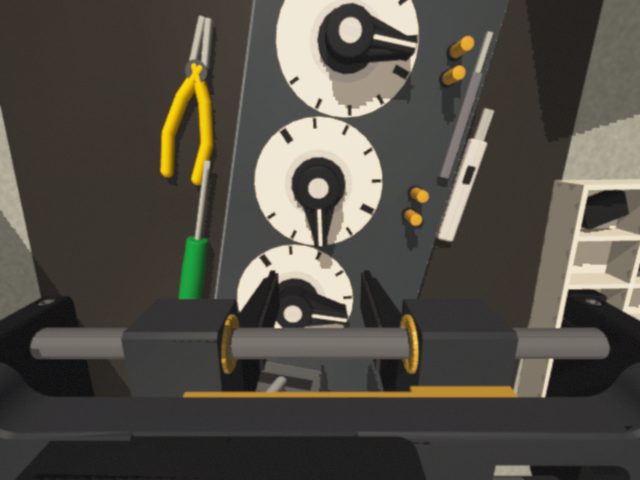

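The wrist view shows the middle dial at (318,185), as predicted, with its pointer at mark 7. The fingers are lined up over it, so I'm descending to pinch.

Emit:
move_arm(
  moves=[0.01, 0, 0.2, 0, 0, 0, 0.2, 0, 0, 0, 0.2, 0, 0, 0, 0.1, 0, 0, 0, 0.08, 0, 0, 0, 0.017, 0, 0, 0, 0, 0],
)

```text
t: 4.92
eef_pos: [536.6, -0.1, 95.5]
tcp_rot: [3.141, 0.0, 1.606]
ft_force: [-0.1, -0.6, 0.2]
opening: 0.472
grip_force: 0.0
```

Emit:
move_arm(
  moves=[0, 0, 0, 0, 0, 0, 0, 0, 0, 0, 0, 0, 0, 0, 0, 0, 0, 0, 0, 0, 0, 0, 0, 0],
  claw=10,
)

```text
t: 5.68
eef_pos: [536.3, -0.0, 95.2]
tcp_rot: [3.141, 0.0, 1.606]
ft_force: [-0.3, -0.3, 2.8]
opening: 0.176
grip_force: 28.9
```

Emit:
move_arm(
  moves=[0.0033, 0.0417, 0, -0.1, 0.0033, 0.0417, 0, -0.1, 0.0033, 0.0417, 0, -0.1, 0.0033, 0.0417, 0, -0.1, 0.0033, 0.0417, 0, -0.1, 0.0033, 0.0417, 0, -0.1, 0.0033, 0.0417, 0, -0.1, 0.0033, 0.0417, 0, -0.1],
)

```text
t: 6.68
eef_pos: [573.8, 29.3, 95.2]
tcp_rot: [3.141, 0.001, 2.867]
ft_force: [0.0, 2.4, 1.7]
opening: 0.176
grip_force: 29.3
```

Emit:
move_arm(
  moves=[0.0033, 0.0417, 0, -0.1, 0.0033, 0.0417, 0, -0.1, 0.0033, 0.0417, 0, -0.1, 0.0033, 0.0417, 0, -0.1, 0.0033, 0.0417, 0, -0.1, 0.0033, 0.0417, 0, -0.1, 0.0033, 0.0417, 0, -0.1, 0.0033, 0.0417, 0, -0.1, 0.0026, 0.0371, 0, -0.089, 0, 0, 0, 0],
)

```text
t: 7.92
eef_pos: [553.3, 78.5, 95.4]
tcp_rot: [-3.14, 0.004, -2.023]
ft_force: [4.5, 21.9, 0.5]
opening: 0.171
grip_force: 32.0
```

Run:
```python
from h import *
a=np.radians(75);n=b2w((-20+40*np.cos(a),30+40*np.sin(a))); print(n)
plan([*n,95],75-9.51+180,0); print(monitor.state()["joints"])
i=viewer.camera_info("wrist"); im=viewer.read_camera("wrist"); cv2.imwrite("pics/w2.png",im[:,:,::-1]); dials(im,"wrist",i,names=("mid",))
```

```text
[550.45091986  76.30096559]
t 7.92 pos [553.3  78.5  95.4] yaw -115.9 F [ 4.5 21.9  0.5] open 16.3 grip 32.0
units total [0.021 0.011 0.003] turn -0.016
[ 0.02101179  0.54789842  1.84456042  0.00494096  0.74594743 -2.67190655]
mid mark by body 2.19 by line 2.14 area 490.75
```

Emit:
move_arm(
  moves=[0, 0, 0, 0.06, 0.021, 0.015, 0, 0, 0, 0, 0, 0],
)

```text
t: 8.35
eef_pos: [554.7, 77.3, 96.0]
tcp_rot: [-3.132, 0.011, -2.119]
ft_force: [25.0, 26.0, -11.7]
opening: 0.171
grip_force: 33.7
```

Run:
```python
from h import *
a=np.radians(75);n=b2w((-20+40*np.cos(a),30+40*np.sin(a))); print(n)
plan([*n,95],75-9.51+180,0); print(monitor.state()["joints"][5])
i=viewer.camera_info("wrist"); im=viewer.read_camera("wrist"); cv2.imwrite("pics/w2.png",im[:,:,::-1]); dials(im,"wrist",i,names=("mid",))
```

```text
[550.45091986  76.30096559]
t 8.35 pos [554.7  77.3  96. ] yaw -121.4 F [ 25.   26.  -11.7] open 16.3 grip 33.7
units total [0.02  0.021 0.007] turn -0.077
-2.579102144671793
mid mark by body 2.22 by line 2.2 area 484.0
```

View pics/w2.png

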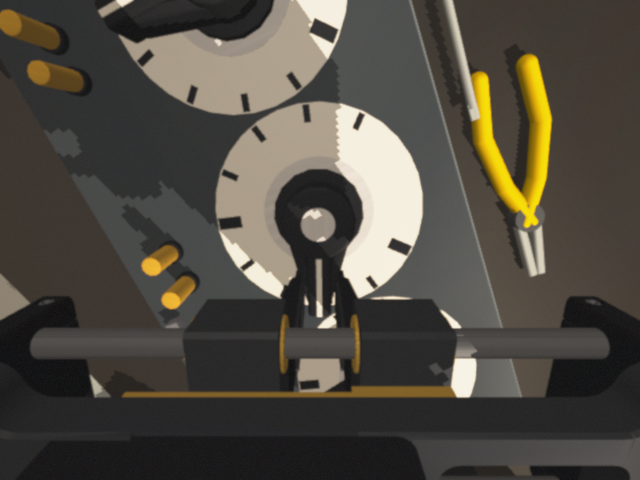

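The middle pointer is still a little past 2 (about 2.2), and the wrist is at its range end. I'll open slightly, relax, and nudge it with one finger.

Emit:
move_arm(
  moves=[0, 0, 0, 0, 0, 0, 0, 0, 0, 0, 0, 0, 0, 0, 0, 0],
  claw=26,
)

```text
t: 8.9
eef_pos: [549.4, 74.3, 95.2]
tcp_rot: [-3.14, 0.001, -2.118]
ft_force: [4.7, 1.7, 0.9]
opening: 0.277
grip_force: 2.2
```

Run:
```python
from h import *
a=np.radians(75);n=b2w((-20+40*np.cos(a),30+40*np.sin(a)))
plan([*n,95],75-9.51+180,0); print(monitor.state()["joints"][5])
i=viewer.camera_info("wrist"); im=viewer.read_camera("wrist"); dials(im,"wrist",i,names=("mid",)); cv2.imwrite("pics/w3.png",im[:,:,::-1])
```

```text
t 8.9 pos [549.4  74.3  95.2] yaw -121.4 F [4.7 1.7 0.9] open 26.3 grip 2.2
units total [-0.015  0.001  0.002] turn -0.076
-2.5787247631103365
mid mark by body 2.13 by line 2.13 area 607.0
```

Emit:
move_arm(
  moves=[-0.015, 0.02, 0, -0.02, 0, 0, 0, 0, 0, 0, 0, 0],
)

```text
t: 9.32
eef_pos: [547.2, 77.7, 95.0]
tcp_rot: [3.141, -0.0, -2.087]
ft_force: [2.2, -0.6, 1.1]
opening: 0.273
grip_force: 1.1
```

Run:
```python
from h import *
here()
i=viewer.camera_info("wrist"); im=viewer.read_camera("wrist"); dials(im,"wrist",i,names=("mid",)); cv2.imwrite("pics/w3.png",im[:,:,::-1])
```

```text
t 9.32 pos [547.2  77.7  95. ] yaw -119.6 F [ 2.2 -0.6  1.1] open 25.9 grip 1.1
mid mark by body 2.27 by line 1.91 area 442.875
```

Emit:
move_arm(
  moves=[0, 0, -0.1, 0, 0, 0, -0.2, 0, 0, 0, -0.25, 0, 0, 0, -0.25, 0, 0, 0, 0, 0],
  claw=45,
)

```text
t: 10.0
eef_pos: [547.9, 78.0, 218.3]
tcp_rot: [-3.138, 0.002, -2.087]
ft_force: [0.3, -0.9, -0.4]
opening: 0.474
grip_force: 0.0
```

Run:
```python
from h import *
i=viewer.camera_info("wrist"); im=viewer.read_camera("wrist"); dials(im,"wrist",i); cv2.imwrite("pics/w3.png",im[:,:,::-1])
n=b2w((-20+40,145)); plan([*n,215],170.5,0)
```

```text
left mark by body 2.53 by line 2.53 area 2503.875
mid mark by body 1.99 by line 1.95 area 292.3125
right mark by body 8.16 by line 6.89 area 607.3125
t 10.05 pos [547.2  77.9 216.5] yaw -119.6 F [-0.1  0.2 -1.8] open 45.1 grip 0.0
units total [-0.547 -0.035  0.01 ] turn 0.777
```

View pics/w3.png

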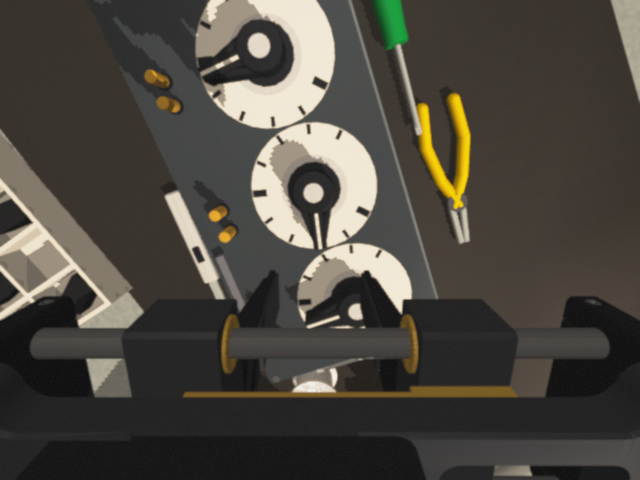

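The middle dial reads 1.95 to 1.99, which is on mark 2. Next, the left dial.

Emit:
move_arm(
  moves=[-0.274, -0.018, 0, 0, -0.273, -0.017, 0, 0, 0, 0, 0, 0.1, 0, 0, 0, 0.1, 0, 0, 0, 0.1, 0, 0, 0, 0.1, 0, 0, 0, 0.1, 0, 0, 0, 0.1, 0, 0, 0, 0.1, 0, 0, 0, 0.077],
)

```text
t: 11.3
eef_pos: [591.6, 146.6, 213.9]
tcp_rot: [-3.141, -0.003, 2.971]
ft_force: [1.3, -0.4, -0.2]
opening: 0.475
grip_force: 0.0
```

Emit:
move_arm(
  moves=[0, 0, 0, 0, 0, 0, 0, 0],
)

```text
t: 11.55
eef_pos: [592.1, 146.6, 214.5]
tcp_rot: [-3.141, -0.001, 2.978]
ft_force: [-0.3, 0.0, 0.2]
opening: 0.474
grip_force: 0.0
```

Run:
```python
from h import *
n=b2w((-20+40,145)); plan([*n,95],170.5,0)
i=viewer.camera_info("wrist"); im=viewer.read_camera("wrist"); dials(im,"wrist",i,names=("left","mid")); print(monitor.state()["joints"][5])
```

```text
t 11.55 pos [592.1 146.6 214.5] yaw 170.7 F [-0.3  0.   0.2] open 45.1 grip 0.0
units total [-0.001  0.001  0.797] turn 0.002
left mark by body 4.5 by line 4.49 area 344.8125
mid mark by body 1.6 by line 1.6 area 505.5
-1.2727918998907806
```

Emit:
move_arm(
  moves=[0, 0, 0.2, 0, 0, 0, 0.2, 0, 0, 0, 0.2, 0, 0, 0, 0.1, 0, 0, 0, 0.08, 0, 0, 0, 0.017, 0, 0, 0, 0, 0],
)

```text
t: 12.48
eef_pos: [592.8, 146.6, 96.0]
tcp_rot: [3.141, 0.001, 2.976]
ft_force: [-0.5, -0.1, -0.8]
opening: 0.473
grip_force: 0.0
```

Emit:
move_arm(
  moves=[0, 0, 0, 0, 0, 0, 0, 0, 0, 0, 0, 0, 0, 0, 0, 0, 0, 0, 0, 0, 0, 0, 0, 0],
  claw=10,
)

```text
t: 13.22
eef_pos: [592.9, 146.9, 95.8]
tcp_rot: [3.141, 0.001, 2.976]
ft_force: [2.5, 5.1, 2.9]
opening: 0.181
grip_force: 29.4
```

Emit:
move_arm(
  moves=[0.0033, -0.0417, 0, 0.1, 0.0033, -0.0417, 0, 0.1, 0.0033, -0.0417, 0, 0.1, 0.0033, -0.0417, 0, 0.1, 0.0033, -0.0417, 0, 0.1, 0.0033, -0.0417, 0, 0.1, 0.0033, -0.0417, 0, 0.1, 0.0033, -0.0417, 0, 0.1, 0, -0.0154, 0, 0.037, 0, 0, 0, 0],
)

```text
t: 14.48
eef_pos: [555.8, 113.9, 95.6]
tcp_rot: [-3.14, -0.001, 1.661]
ft_force: [-1.8, 6.5, 3.7]
opening: 0.177
grip_force: 28.0
```

Run:
```python
from h import *
a=np.radians(-75);n=b2w((-20+40*np.cos(a),145+40*np.sin(a))); plan([*n,95],95.5,0)
i=viewer.camera_info("wrist"); im=viewer.read_camera("wrist"); dials(im,"wrist",i,names=("left",))
```

```text
t 14.47 pos [555.8 113.9  95.6] yaw 95.1 F [-1.8  6.5  3.7] open 16.9 grip 28.0
units total [-0.003  0.005  0.004] turn -0.004
left mark by body 6.98 by line 7.05 area 602.5625
```

Next I release, lift and check the dials from above.

Emit:
move_arm(
  moves=[0, 0, 0, 0, 0, 0, 0, 0, 0, 0, 0, 0],
  claw=30,
)

```text
t: 14.9
eef_pos: [556.5, 113.1, 95.4]
tcp_rot: [-3.141, 0.0, 1.661]
ft_force: [0.4, -0.1, -0.2]
opening: 0.315
grip_force: 0.0
```

Emit:
move_arm(
  moves=[0, 0, -0.1, 0, 0, 0, -0.2, 0, 0, 0, -0.25, 0, 0, 0, -0.25, 0, 0, 0, 0, 0, 0, 0, 0, 0],
  claw=45,
)

```text
t: 15.65
eef_pos: [556.3, 113.2, 215.6]
tcp_rot: [-3.142, 0.0, 1.661]
ft_force: [0.6, -1.0, -0.3]
opening: 0.474
grip_force: 0.0
```

Run:
```python
from h import *
i=viewer.camera_info("wrist"); im=viewer.read_camera("wrist"); dials(im,"wrist",i,names=("left",))
n=b2w((-20+40,-85)); plan([*n,215],170.5,0)
```

```text
left mark by body 6.97 by line 7.05 area 288.6875
t 15.7 pos [556.2 113.2 215. ] yaw 95.2 F [-0.2 -0.6 -0.2] open 44.6 grip 0.0
units total [-1.283 -0.129  0.   ] turn -0.837
```

The left dial is on 7. Now the right dial.

Emit:
move_arm(
  moves=[-0.257, -0.026, 0, 0, -0.257, -0.026, 0, 0, -0.257, -0.026, 0, 0, -0.257, -0.026, 0, 0, -0.255, -0.025, 0, 0],
)

```text
t: 16.32
eef_pos: [554.2, -81.3, 214.5]
tcp_rot: [-3.14, -0.001, 1.661]
ft_force: [-0.2, -0.5, 0.0]
opening: 0.475
grip_force: 0.0
```

Emit:
move_arm(
  moves=[0, 0, 0, -0.1, 0, 0, 0, -0.1, 0, 0, 0, -0.1, 0, 0, 0, -0.1, 0, 0, 0, -0.1, 0, 0, 0, -0.1, 0, 0, 0, -0.1, 0, 0, 0, -0.1, 0, 0, 0, -0.037, 0, 0, 0, 0],
)

```text
t: 17.58
eef_pos: [554.4, -80.0, 214.6]
tcp_rot: [3.142, -0.002, 2.975]
ft_force: [0.9, -0.6, 0.5]
opening: 0.472
grip_force: 0.0
```

Run:
```python
from h import *
i=viewer.camera_info("wrist"); im=viewer.read_camera("wrist"); dials(im,"wrist",i,names=("right",))
n=b2w((-20+40,-85)); plan([*n,95],170.5,0)
```

```text
right mark by body 4.46 by line 4.42 area 350.0625
t 17.62 pos [554.5 -80.1 214.8] yaw 170.4 F [ 0.3  0.  -0.6] open 44.7 grip 0.0
units total [ 0.001 -0.001  0.798] turn -0.001
```

Emit:
move_arm(
  moves=[0, 0, 0.2, 0, 0, 0, 0.2, 0, 0, 0, 0.2, 0, 0, 0, 0.1, 0, 0, 0, 0.08, 0, 0, 0, 0.017, 0, 0, 0, 0, 0],
)

```text
t: 18.5
eef_pos: [555.0, -80.2, 96.4]
tcp_rot: [-3.141, 0.001, 2.976]
ft_force: [0.0, -0.6, 1.0]
opening: 0.472
grip_force: 0.0
```

Emit:
move_arm(
  moves=[0, 0, 0, 0, 0, 0, 0, 0, 0, 0, 0, 0, 0, 0, 0, 0, 0, 0, 0, 0, 0, 0, 0, 0],
  claw=10,
)

```text
t: 19.25
eef_pos: [555.4, -79.9, 96.3]
tcp_rot: [3.141, 0.001, 2.976]
ft_force: [3.7, 4.4, 1.5]
opening: 0.175
grip_force: 29.6
```

Emit:
move_arm(
  moves=[0.0023, 0.0348, 0, -0.084, 0.0023, 0.0348, 0, -0.084, 0, 0, 0, 0, 0, 0, 0, 0],
)

```text
t: 19.75
eef_pos: [556.0, -69.2, 96.3]
tcp_rot: [3.141, 0.002, -3.044]
ft_force: [6.2, 6.7, 2.0]
opening: 0.172
grip_force: 30.0
```

Emit:
move_arm(
  moves=[0, 0, 0, 0, 0, 0, 0, 0, 0, 0, 0, 0],
  claw=30,
)

```text
t: 20.12
eef_pos: [554.8, -69.8, 95.8]
tcp_rot: [-3.142, -0.001, -3.043]
ft_force: [0.6, 0.6, -0.1]
opening: 0.312
grip_force: 0.0
```

Emit:
move_arm(
  moves=[0, 0, -0.1, 0, 0, 0, -0.2, 0, 0, 0, -0.25, 0, 0, 0, -0.25, 0, 0, 0, 0, 0, 0, 0, 0, 0],
  claw=45,
)

```text
t: 20.88
eef_pos: [554.7, -69.6, 216.0]
tcp_rot: [-3.142, -0.0, -3.043]
ft_force: [-0.9, -0.0, 0.2]
opening: 0.474
grip_force: 0.0
```

Run:
```python
from h import *
i=viewer.camera_info("wrist"); im=viewer.read_camera("wrist"); dials(im,"wrist",i,names=("right",))
# lever pushing start: 75 mm robot-side of the foot, same height
n=b2w((-20-75,-178)); plan([*n,215],170.5,0)
```

```text
right mark by body 4.03 by line 4.06 area 291.6875
t 20.93 pos [554.6 -69.6 215.5] yaw -174.4 F [-0.5  1.  -0.1] open 44.8 grip 0.0
units total [ 0.911 -0.468  0.003] turn 0.168
```

The right dial is on 4. I'm moving to the robot side of the lever, closing the fingers, and checking everything from the top.

Emit:
move_arm(
  moves=[0.228, -0.117, 0, 0, 0.228, -0.117, 0, 0, 0.228, -0.117, 0, 0, 0.227, -0.117, 0, 0, 0, 0, 0, 0.084, 0, 0, 0, 0.084, 0, 0, 0, 0, 0, 0, 0, 0],
  claw=0,
)

```text
t: 21.92
eef_pos: [425.9, -152.8, 215.6]
tcp_rot: [3.141, -0.001, 2.979]
ft_force: [0.1, 0.2, 0.6]
opening: 0.008
grip_force: 0.0
```

Run:
```python
from h import *
im=viewer.read_camera("top"); dials(im)
o=np.load("box.npy"); f=ortho(im,"top",o[:2],o[2],111,-130,100,-240,215,1.7)
n=b2w((-20-75,-178)); plan([*n,125],170.5,0)
s=viewer.read_camera("side")[130:290,270:490]
cv2.imwrite("pics/f2.png",np.vstack([f[:,:,::-1],cv2.copyMakeBorder(cv2.resize(s,None,fx=1.25,fy=1.25)[:,:,::-1],0,0,0,f.shape[1]-275,0)]))
```

```text
left mark by body 7.53 by line 7.03 area 177.5
mid mark by body 1.6 by line 1.26 area 114.9375
right mark by body 3.73 by line 3.54 area 110.0625
t 21.98 pos [ 425.9 -152.8  215.6] yaw 170.7 F [ 0.5  0.1 -1.3] open 0.3 grip 0.0
units total [ 0.002 -0.001  0.604] turn 0.002
```

View pics/f2.png

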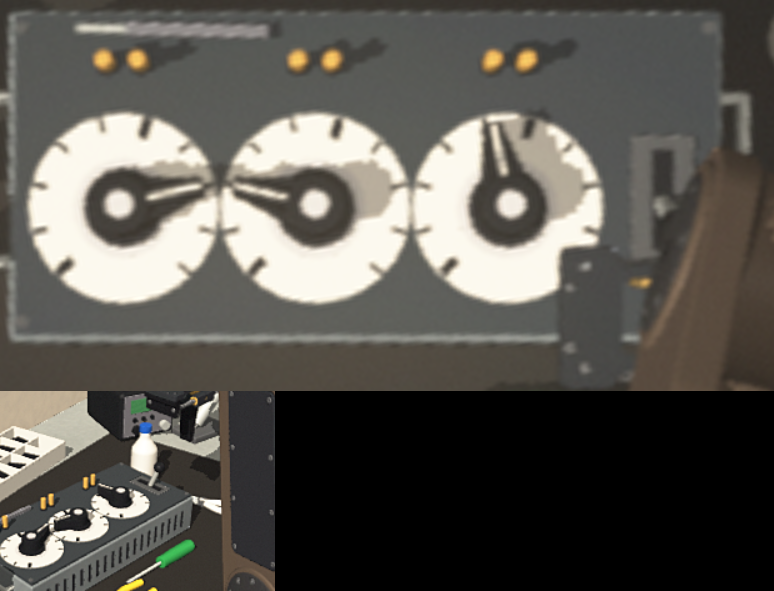

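All three pointers look right (7, 2, 4). Before I commit the lever, I'll cross-check the left dial's white line from the side camera, and locate the ball.

Run:
```python
from h import *
o=np.load("box.npy"); v,u=np.mgrid[0:480,0:480]; x=(240-v)/4; y=(240-u)/4
for n in ("side","top"):
  im=viewer.read_camera(n)
  for k,ph in (("left",-75),("mid",75),("right",15)):
    a=AX[k]; g=ortho(im,n,o[:2],o[2],111,a[0]-60,a[0]+60,a[1]-60,a[1]+60,4).min(2).astype(float)
    p=np.radians(ph)
    for _ in range(5):
        R=x*np.cos(p)+y*np.sin(p); T=-x*np.sin(p)+y*np.cos(p); best=[]
        for r in np.arange(25,42,.5):  # ridge position across the nose
            m=(np.abs(R-r)<.5)&(np.abs(T)<3.5); w=np.clip(g[m]-g[m].min()-20,0,None)**2
            best.append((r,(w*T[m]).sum()/(w.sum()+1e-6)))
        f=np.polyfit(*np.array(best).T,1); p+=np.arctan(f[0])*.7
    print(n,k,round((135-np.degrees(p))/30,2),"off",f[1].round(1))
```

```text
side left 7.14 off 2.0
side mid 2.45 off 2.6
side right 4.07 off 0.4
top left 7.05 off 0.1
top mid 1.94 off -0.1
top right 4.07 off -0.3
```

The wrist and top views agree within 0.07 of a mark on every dial. Now the lever.

Emit:
move_arm(
  moves=[0, 0, 0.2, 0, 0, 0, 0.2, 0, 0, 0, 0.2, 0, 0, 0, 0.02, 0, -0.05, 0, 0, 0, -0.05, 0, 0, 0, -0.05, 0, 0, 0, -0.05, 0, 0, 0, 0, 0, 0, 0],
)

```text
t: 23.25
eef_pos: [456.1, -157.9, 123.0]
tcp_rot: [-3.141, 0.0, 2.976]
ft_force: [-0.2, -0.3, 1.1]
opening: 0.004
grip_force: 0.0
```

Emit:
move_arm(
  moves=[-0.04, 0, 0, 0, -0.04, 0, 0, 0, -0.04, 0, 0, 0, -0.04, 0, 0, 0, -0.04, 0, 0, 0, -0.04, 0, 0, 0],
)

```text
t: 24.0
eef_pos: [491.6, -163.9, 123.0]
tcp_rot: [-3.141, 0.0, 2.976]
ft_force: [-1.2, 0.2, 1.9]
opening: 0.005
grip_force: 1.0
```

Emit:
move_arm(
  moves=[-0.03, 0, 0, 0, -0.03, 0, 0, 0, 0, 0, 0, 0],
)

```text
t: 24.38
eef_pos: [500.3, -165.4, 122.8]
tcp_rot: [-3.141, 0.0, 2.976]
ft_force: [0.3, 0.5, -1.5]
opening: 0.006
grip_force: 0.0
```

Emit:
move_arm(
  moves=[-0.02, 0, 0, 0, 0, 0, 0, 0],
)

```text
t: 24.62
eef_pos: [503.0, -165.8, 122.9]
tcp_rot: [-3.142, -0.0, 2.976]
ft_force: [-1.6, -0.3, -0.2]
opening: 0.002
grip_force: 0.6
```

Emit:
move_arm(
  moves=[-0.015, 0, 0, 0, 0, 0, 0, 0],
)

```text
t: 24.88
eef_pos: [505.2, -166.2, 122.9]
tcp_rot: [-3.142, 0.0, 2.976]
ft_force: [-2.2, 0.0, -2.0]
opening: 0.003
grip_force: 0.8
```

Emit:
move_arm(
  moves=[-0.015, 0, 0, 0, 0, 0, 0, 0],
)

```text
t: 25.12
eef_pos: [506.8, -166.3, 122.8]
tcp_rot: [3.141, -0.002, 2.976]
ft_force: [-5.8, 1.5, -0.2]
opening: 0.01
grip_force: 2.6
```

Emit:
move_arm(
  moves=[-0.015, 0, 0, 0, 0, 0, 0, 0],
)

```text
t: 25.38
eef_pos: [507.3, -166.3, 122.7]
tcp_rot: [3.141, -0.006, 2.976]
ft_force: [-14.0, 0.6, 4.7]
opening: 0.005
grip_force: 7.2
```

Run:
```python
from h import *
here()
s=viewer.read_camera("side")[120:260,330:480]; cv2.imwrite("pics/l.png",cv2.resize(s,None,fx=4,fy=4,interpolation=2)[:,:,::-1])
```

```text
t 25.38 pos [ 507.3 -166.3  122.7] yaw 170.5 F [-14.    0.6   4.7] open 0.4 grip 7.2
```

View pics/l.png

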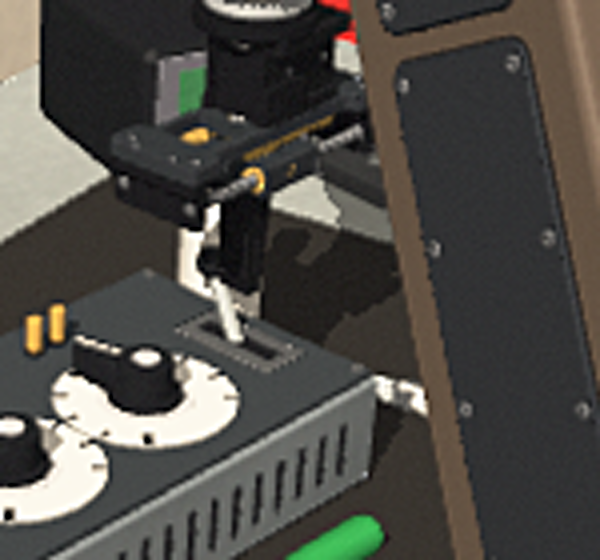

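The force rose to 14 N with no further travel, and the side picture shows the lever leaning away, so it is at the far stop. I'm backing off, lifting, and doing a final check.

Emit:
move_arm(
  moves=[0.05, 0, 0, 0, 0.1, 0, 0, 0, 0.2, 0, 0, 0, 0.2, 0, -0.2, 0, 0, 0, -0.25, 0, 0, 0, -0.25, 0, 0, 0, 0, 0],
)

```text
t: 26.3
eef_pos: [428.7, -153.6, 230.3]
tcp_rot: [-3.14, 0.006, 2.976]
ft_force: [-0.6, 0.1, -0.6]
opening: 0.006
grip_force: 0.0
```

Run:
```python
from h import *
here(); im=viewer.read_camera("top"); 
f=im[170:360,130:510]; g=cv2.resize(f,None,fx=2,fy=2,interpolation=2)
s=cv2.resize(viewer.read_camera("side")[130:240,330:480],None,fx=1.9,fy=1.9,interpolation=2)
g=np.vstack([g,cv2.copyMakeBorder(s,0,0,0,g.shape[1]-s.shape[1],0)]); cv2.imwrite("pics/end.png",g[:,:,::-1]); print(g.shape)
```

```text
t 26.3 pos [ 428.7 -153.6  230.3] yaw 170.5 F [-0.6  0.1 -0.6] open 0.5 grip 0.0
(589, 760, 3)
```

View pics/end.png

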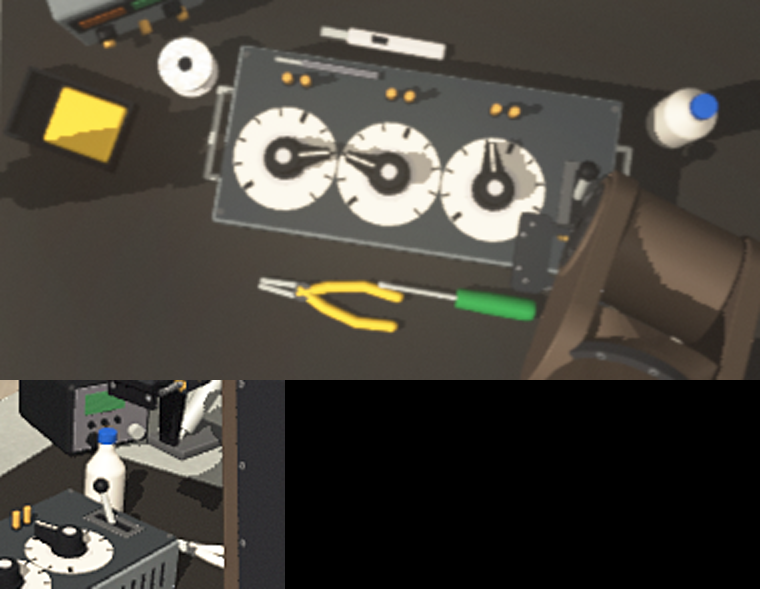

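The final view shows the dials at 7, 2 and 4, the lever ball at its far end (587,172 in the crop), and the visible bystanders in place.

```bash
python3 -c "
from cell import order
print(order.job_done())"
```

```text
the job is handed in; nothing more can be done
None
```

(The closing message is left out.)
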